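# Clip the thermometer onto the dripper

## Robot

A 6-joint arm with a two-finger parallel gripper is mounted at the origin on a cart in front of the work surface, level with it; the furniture and walls round the work are solid. World frame = base frame: x ahead of the robot, y to its left, z up, the work surface at z = 0. Lengths are in m, angles in degrees, forces in N, time in s.
With the tool pointing down it reaches from about 0.3 to 0.75 m from the base axis. Payload 8.5 kg.
Tool frame: the origin (TCP) lies midway between the tips of the shut fingers; the grasp point (between the pads) lies grasp_offset behind it (grasp_offset is the distance from the TCP to the grasp point, in m); z points along the fingers, y is the line along which they close (so a half turn about z gives the same grasp; the last joint's range is limited). The gripper opens to 85 mm and grips with 20 to 120 N. Pads are 22 mm wide; open, the fingers measure 114 mm over their backs; the gripper's body (76 mm by 85 mm) begins 54 mm behind the grasp point. The pads swing forward as they close: fully open they stand 13 mm farther back than shut.
Start: joints at [54.127, 21.807, 74.336, -0, 83.858, -12.336], TCP at [0.22, 0.504, 0.208] pointing down, gripper open.
Joint ranges: [-178.18, 178.18], [-50.72, 133.34], [12.68, 142.11], [-81.47, 261.47], [9.98, 163.14], [-165.26, 165.26]. Speed limits (degrees/s): [136.94, 136.94, 180, 180, 180, 180].

## Interface

Orientations are given as a 3x3 rotation matrix whose columns are the frame's x, y, z axes.
In Python, from rig import observe, get_image, camera_params, close_job, grasp_offset gives the robot as it stands.
- The arm moves only by the shell command python3 -m handwheel 'ROWS' [OPENING] [FORCE]. ROWS is JSON, a list of rows, each a list of 2 entries, a list of its own where there are three numbers: the shift along the tool's x, y, z as a fraction of full scale, then the turn, a rotation vector about the tool's x, y, z as a fraction of full scale. In form: [[[dx, dy, dz], [ax, ay, az]], ...]. A call has 1 to 10 rows; each row is the pose to reach, as a shift and turn from the pose commanded when the call began, along the tool's axes at that moment, turning the shorter way round; what a row does not reach only later rows make up. Full scale, the value 1, is 0.5 m for a shift and pi rad for a turn. A row lasts 1/10 s, in which the tool goes at most 50 mm and 8.59 degrees, less where a joint would pass 70% of its speed; a pose out of reach is approached as far as the arm can. A call with a number of a shift or a turn outside -1 to 1 is refused whole. A call with a gripper value outside its range is refused whole. OPENING is the opening, from 0 (shut) to 1 (fully open), set as the call begins (- or left out, the last holds). The fingers move at their own pace and stop on an object; FORCE is the grip in N (left out, the last holds). Time passes only in rows, so rows that repeat a pose let the fingers close. It gives the time, the measured TCP pose, the force, the opening and the grip force at its end, in the units of the state.
- observe(): the state, without advancing time (a new reading comes with each control period).
- get_image(name): name is "scene" or "top"; returns (picture, depth): 400x640x3 uint8, red, green, blue; 400x640 float32, m along the optical axis (not along the pixel's ray), 0 where there is no reading.
- camera_params(name): a dict with "K" (3x3 intrinsics, pixels), "R" (3x3) and "t" (3): a world point X has camera coordinates R X + t. Camera axes: x right, y down, z forward; pixel columns grow to the right and rows downward; lengths in m; the calibration is good to about 2 mm. A picture is of the moment at which its call begins. camera_params takes no time and is no camera call.
- close_job(): hands the job in; it is judged then, once.
The state is a dict: "time_s": time; "q": joint angles; "qvel": joint speeds; "joint_efforts": joint torques, N m; "position": TCP position; "tool_rot": TCP orientation; "ft_force": force on the tool from outside, world axes, zero at the start; "wrist_torque": the same for the moment, N m; "grip_width": finger opening in m; "gripper_force": force on a finger pad.
Only numpy, scipy, OpenCV 4.12 (cv2) and the standard library are available. Lean on these libraries where they do the work, as an engineer would, in place of code of your own. Each camera call takes 0.05 s, during which the arm holds its last target. There are 200 camera calls.

## Task

The dial thermometer is still clipped to the steel milk jug and I need it for the pour-over: squeeze its sprung clip, take it off, and clip it well down over the sloping rim of the dark cone dripper on the carafe, on the side away from the dripper's handle, with the stem hanging inside the cone. Let go so that it holds by itself. Leave jug, carafe and dripper standing upright where they are and do not shift the timer, spoon, tape roll or shot glass beside them.

Things in the scene. Friction and masses are not known exactly. Their poses are not given: they have to be found in the camera images.
- thermometer: Steel spring clip, 92 mm, 60 g, with a dial thermometer on it: two mirrored levers 14 mm wide on a pin, black-sleeved handles above, jaws below. Origin at the pin, midway between the levers; +z up between the handles, +y square to the gripped wall towards the stem (into the vessel), x along the pin. At the start z is vertical, the jug's rim 16 mm below the pin. It turns with the stem-side lever
- handles (a point): Grip point midway between the handles, 44 mm above the pin, axes as thermometer. Sleeves 16.5 mm wide (x) run from 28 to 58 mm above the pin; outer faces at rest 31 mm apart at their bottom and 43 mm at the top; squeezed along y to the stop (about 9 N) they are parallel, 21 mm apart, and the line midway between them keeps its direction in the gripper as both levers turn alike
- jaws (a point): Point midway between the rubber jaw pads, 24 mm below the pin (68 mm below the grip point), axes as thermometer. Pads lie 18 to 30 mm below the pin, lips end at 34 mm, the throat is free up to 3 mm below the pin
- stem_tip (a point): Lower end of the steel stem, 3.6 mm thick, parallel to the clip's z, at x = +19.5, y = +19 mm, z = -52 mm from the pin; above it the round dial, 25 mm across, at x = 7 to 32, y = 15 to 23, z = -8 to 18 mm, its face towards -y
- clip_lever (a joint): Angle in rad between the levers: -0.10 jaws shut on nothing, about -0.05 as it sits on the jug, about 0.05 on the dripper's wall, 0.36 squeezed to the stop (pads then 10 mm apart at their top, 15 mm at the lips); a spring closes the jaws
- jug: Steel milk jug that carries the thermometer at the start, 76 mm wide, 93 mm high, open at the top. Origin on its underside; its round body is centred at y = -11.5 mm in its frame, handle at +y, spout at -y. The thermometer starts on the rim at its +x side (rim radius 35 mm, wall about 3 mm)
- dripper: Dark cone dripper with a round foot plate, 58 mm high, seated on the rim of the carafe, which carries it. Origin on its underside, z up; the cone's axis is at x = 0, y = +14 mm; loop handle at -y. The rim is 57 mm up, outer radius 53 mm; the wall, 5.5 mm thick, leans outward 37.5 degrees from vertical
- rim_point (a point): Point in the middle of the top of the dripper's rim, across from the handle (51.5 mm from the cone's axis); axes as dripper: z up, +y outward from the axis. From here the wall's middle runs down and inward, 37.5 degrees from vertical
- server: Grey carafe, 110 mm wide and 57 mm high, on which the dripper stands; origin under it on the bench; its handle at +y, on the same side as the dripper's handle
- tape: roll of tape, 100 mm across, 25 mm high, lying flat; origin under its middle
- timer: white flat timer, 100 x 56 x 17 mm, lying on the bench; origin under its middle
- spoon: steel tea spoon, 136 mm long, lying on the bench; origin under its middle
- glass: empty shot glass, 48 mm across, 58 mm high, standing; origin under it

How it is judged:
By the outcome, as a careful person would: the job done as asked, in the order asked, and still so for the second after the job is handed in, with the robot touching nothing.
It also fails if it takes over 42 s, if anything falls off the work surface, if the arm or the gripper's body presses on something with over 40 N, if the wrist force passes 120 N, or if a joint passes its speed limit or range.

## Working session

There is one attempt and no reset: what is moved stays moved. The work goes in short steps, Python scripts to look and compute and a shell command to move; the robot and the scene stay as the last step left them, time stands still between calls to the robot, and variables do not carry over. Pictures are saved under pics/ and viewed, at most 12 in all, crops included, and the job is handed in when it is done.

```bash
ls; mkdir -p pics
python3 - <<'E'
from rig import *
import cv2,numpy as np
np.set_printoptions(precision=4,suppress=True)
for n in("scene","top"):
    im,d=get_image(n); np.savez(f"pics/{n}0.npz",im=im,d=d)
    cv2.imwrite(f"pics/{n}0.png",im[:,:,::-1]); p=camera_params(n); print(n,p)
    print((d>0).mean())
print(observe(),grasp_offset)
E
```

```text
pics
scene {'K': array([[417.8097,   0.    , 314.2113],
       [  0.    , 417.8097, 208.4266],
       [  0.    ,   0.    ,   1.    ]]), 'R': array([[ 0.6518, -0.7584, -0.0075],
       [-0.3341, -0.2782, -0.9005],
       [ 0.6808,  0.5895, -0.4347]]), 't': array([-0.3666,  0.2963,  0.8214])}
0.9963125
top {'K': array([[443.8735,   0.    , 318.8753],
       [  0.    , 443.8735, 200.6046],
       [  0.    ,   0.    ,   1.    ]]), 'R': array([[ 0.0578, -0.9983, -0.0023],
       [-0.9766, -0.0561, -0.2075],
       [ 0.2071,  0.0142, -0.9782]]), 't': array([-0.0106,  0.6001,  1.3567])}
0.99608984375
{'time_s': 0.1, 'q': array([ 54.1272,  21.8373,  74.3781,   0.0004,  83.8592, -12.3345]), 'qvel': array([ 0.0746, -0.0892, -0.0341, -0.0606,  0.002 ,  0.0087]), 'joint_efforts': array([  0.0028, -44.922 , -23.1656,  -0.0002,   0.0037,  -0.    ]), 'position': array([0.2195, 0.504 , 0.2072]), 'tool_rot': array([[-0.9168,  0.3994, -0.0008],
       [ 0.3994,  0.9168, -0.0011],
       [ 0.0003, -0.0013, -1.    ]]), 'ft_force': array([ 0.452 , -0.3384, -0.2847]), 'wrist_torque': array([-0.0175, -0.0182, -0.0021]), 'gripper_force': 0.0, 'grip_width': 0.08534982772071538} 0.0187
```

View pics/scene0.png

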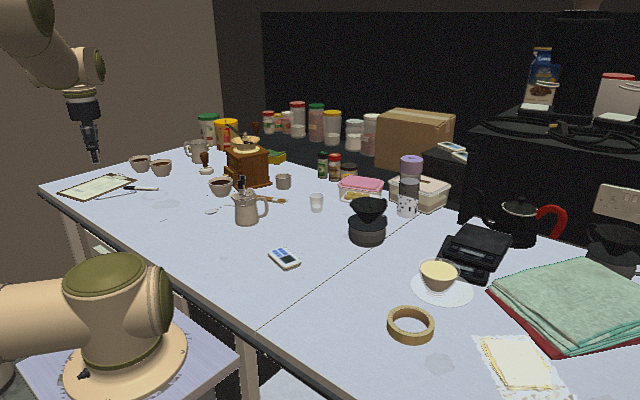

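View pics/top0.png

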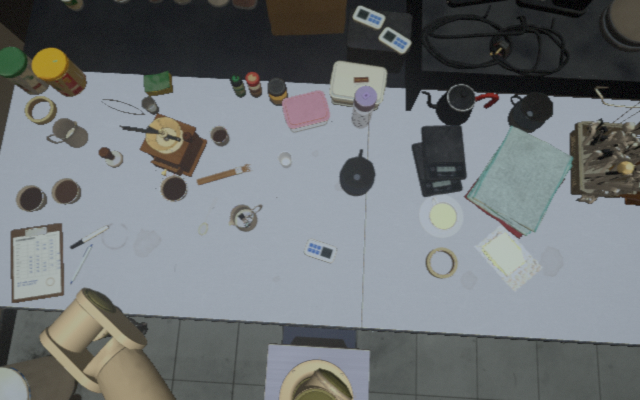

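The scene view shows the jug with the clip at about (246,205) and the dripper on the carafe at (368,215). In the top view the jug is at (243,217), with its handle to the right, and the dripper is at (357,176), with its handle at (361,155) pointing away from the robot. I'll zoom in next.

```bash
cat > h.py <<'E'
import numpy as np,cv2
from rig import *
np.set_printoptions(precision=4,suppress=True)
def cloud(n,d):
    p=camera_params(n);K,R,t=p["K"],p["R"],p["t"]
    v,u=np.mgrid[:d.shape[0],:d.shape[1]]
    c=np.stack([(u-K[0,2])/K[0,0]*d,(v-K[1,2])/K[1,1]*d,d],-1)
    return (c-t)@R
def ray(n,u,v):
    p=camera_params(n);K,R,t=p["K"],p["R"],p["t"]
    return -R.T@t, R.T@np.linalg.inv(K)@np.array([u,v,1.])
def onplane(n,u,v,z):
    o,r=ray(n,u,v); return o+r*(z-o[2])/r[2]
def tri(us,ut):
    A=np.zeros((3,3));b=np.zeros(3)
    L=[ray("scene",*us),ray("top",*ut)]
    for o,r in L:
        r=r/np.linalg.norm(r);M=np.eye(3)-np.outer(r,r);A+=M;b+=M@o
    x=np.linalg.solve(A,b)
    return x,[np.linalg.norm(np.cross(x-o,r/np.linalg.norm(r))) for o,r in L]
def px(n,X):
    p=camera_params(n);c=p["K"]@(p["R"]@np.asarray(X)+p["t"]);return c[:2]/c[2]
E
python3 - <<'E'
from h import *
S=np.load("pics/scene0.npz");T=np.load("pics/top0.npz")
def crop(im,u,v,w,h,s): return cv2.resize(im[v:v+h,u:u+w],None,fx=s,fy=s,interpolation=cv2.INTER_CUBIC)
a=crop(S["im"],220,170,66,50,6);b=crop(S["im"],335,188,66,66,6)[:396]
c=crop(T["im"],220,192,66,50,6);e=crop(T["im"],325,143,66,50,6)
out=np.zeros((600,800,3),np.uint8)
out[:300,:396]=a;out[300:600,:396]=crop(S["im"],335,195,66,50,6);out[:300,400:796]=c;out[300:,400:796]=e
cv2.imwrite("pics/crops.png",out[:,:,::-1])
C=cloud("top",T["d"]);
print("jug body z max", C[200:235,228:262,2].max())
P=C[140:200,330:385].reshape(-1,3); 
P=P[(P[:,2]>.1)&(P[:,2]<.16)];print(len(P),P.min(0),P.max(0))
z=P[:,2];print(np.histogram(z,bins=12))
P=C[195:240,222:270].reshape(-1,3);P=P[(P[:,2]>.04)];print(np.histogram(P[:,2],bins=14));
E
```

```text
jug body z max 1.4517005809365193
426 [ 0.6347 -0.1444  0.1001] [ 0.7671 -0.0398  0.123 ]
(array([37, 43, 40, 40, 64, 61, 52, 47, 26, 10,  5,  1]), array([0.1001, 0.102 , 0.1039, 0.1058, 0.1077, 0.1096, 0.1115, 0.1134,
       0.1153, 0.1173, 0.1192, 0.1211, 0.123 ]))
(array([322,  34,   0,   0,   0,   0,   0,   0,   0,   0,   0,   0,   0,
        14]), array([0.0402, 0.141 , 0.2418, 0.3427, 0.4435, 0.5443, 0.6451, 0.7459,
       0.8468, 0.9476, 1.0484, 1.1492, 1.2501, 1.3509, 1.4517]))
```

View pics/crops.png

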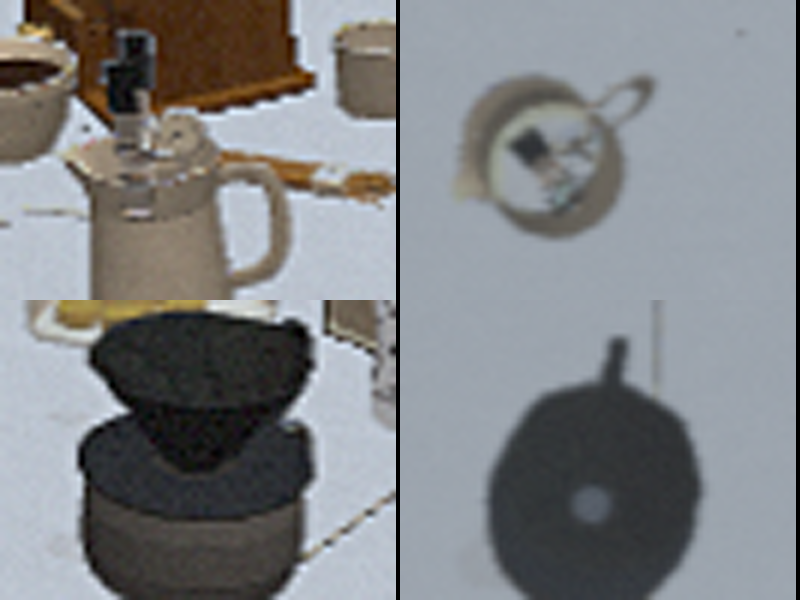

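Run:
```python
from h import *
S=np.load("pics/scene0.npz");T=np.load("pics/top0.npz")
Cs=cloud("scene",S["d"]);Ct=cloud("top",T["d"])
def reg(C,im,x0,x1,y0,y1,z0,z1):
    m=(C[...,0]>x0)&(C[...,0]<x1)&(C[...,1]>y0)&(C[...,1]<y1)&(C[...,2]>z0)&(C[...,2]<z1)
    return m
for n,C,I in(("scene",Cs,S["im"]),("top",Ct,T["im"])):
    print(n,"jug pt",C[200,246] if n=="scene" else C[217,245])
    m=reg(C,I,.4,.62,.1,.3,.098,.19); v,u=np.nonzero(m)
    for a,b in zip(v,u): print(a,b,C[a,b],I[a,b]) if n=="top" or (I[a,b].max()<60) else 0
```

```text
scene jug pt [0.5162 0.2325 0.094 ]
176 241 [0.5234 0.2552 0.1643] [24 15 12]
176 242 [0.5277 0.2558 0.1628] [26 30 27]
176 243 [0.5262 0.2492 0.1649] [15 13  8]
177 241 [0.5226 0.2546 0.1614] [ 9 19 17]
177 242 [0.5213 0.2483 0.1634] [27 30 27]
177 243 [0.5261 0.2496 0.1616] [20 13 29]
178 241 [0.5195 0.2511 0.16  ] [20 24 21]
178 242 [0.5248 0.2531 0.1579] [17  0  7]
178 243 [0.5255 0.2492 0.1587] [24 20 21]
179 241 [0.5181 0.2499 0.1575] [26 23 19]
179 242 [0.5214 0.2493 0.1567] [25 29 28]
179 243 [0.5212 0.2443 0.158 ] [34 30 32]
179 244 [0.5245 0.2437 0.1571] [42 39 43]
180 240 [0.4944 0.2251 0.168 ] [40 39 40]
180 241 [0.4958 0.2223 0.1683] [47 47 46]
180 242 [0.4991 0.2218 0.1674] [35 29 28]
180 243 [0.521  0.2445 0.1548] [26 27 28]
180 244 [0.525  0.2447 0.1535] [38 39 44]
181 238 [0.4916 0.2312 0.1641] [ 4  7 12]
181 239 [0.4911 0.2259 0.1657] [ 7 10 13]
181 240 [0.4938 0.2247 0.1651] [14 11 11]
181 241 [0.4952 0.2218 0.1655] [11 19 15]
181 242 [0.4964 0.2189 0.1658] [12 18 14]
181 243 [0.5256 0.2506 0.1486] [30 30 33]
181 244 [0.5253 0.2455 0.15  ] [46 50 51]
182 238 [0.487
[... 5799 characters left out ...]
]
223 247 [0.5073 0.2387 0.1099] [118 135 133]
224 244 [0.5033 0.2471 0.1122] [140 147 156]
224 245 [0.5037 0.2443 0.1108] [121 129 138]
224 246 [0.5032 0.2405 0.1154] [121 136 140]
224 247 [0.5043 0.2385 0.1092] [118 129 129]
224 249 [0.4964 0.2229 0.165 ] [80 80 80]
225 244 [0.5009 0.2477 0.1074] [122 129 136]
225 245 [0.5005 0.2439 0.1117] [103 111 117]
225 246 [0.5007 0.2409 0.1112] [116 135 136]
225 247 [0.4929 0.2283 0.1663] [104 117 117]
225 248 [0.494  0.2265 0.1597] [77 79 79]
225 249 [0.4937 0.223  0.1627] [76 75 74]
226 246 [0.4893 0.2304 0.1694] [88 96 94]
226 247 [0.4905 0.2287 0.1625] [77 82 83]
227 245 [0.4864 0.2333 0.1678] [88 88 87]
227 246 [0.4875 0.2315 0.1614] [77 77 75]
```

```bash
cat >> h.py <<'E'
def circ(P):
    A=np.c_[2*P[:,:2],np.ones(len(P))];c=np.linalg.lstsq(A,(P[:,:2]**2).sum(1),rcond=None)[0]
    return c[:2],np.sqrt(c[2]+c[0]**2+c[1]**2)
E
python3 - <<'E'
from h import *
S=np.load("pics/scene0.npz");T=np.load("pics/top0.npz")
Cs=cloud("scene",S["d"]);Ct=cloud("top",T["d"])
box=lambda C,x0,x1,y0,y1,z0,z1:np.all((C>[x0,y0,z0])&(C<[x1,y1,z1]),-1)
# jug outer body in both views, bands
for n,C in(("s",Cs),("t",Ct)):
    P=C[box(C,.44,.6,.12,.32,.02,.1)];print(n,"jug",len(P))
    j=np.array([.528,.228])
    r=np.hypot(*(P[:,:2]-j).T); 
    H=P[r>.048]; a=np.degrees(np.arctan2(*(H[:,:2]-j).T[::-1])); print(np.c_[H,a,r[r>.048]])
    B=P[(r<.042)&(r>.028)&(P[:,2]<.085)]; 
    if len(B)>10: print("circ",circ(B),len(B))
P=Cs[box(Cs,.44,.6,.12,.32,.03,.1)]
# dripper: top-view contour
for n,C,I in(("s",Cs,S["im"]),("t",Ct,T["im"])):
    m=box(C,.55,.85,-.22,.03,.085,.16); P=C[m];print(n,"drip",len(P),np.percentile(P[:,2],[50,90,97,100]))
    Q=P[(P[:,2]>.108)&(P[:,0]<.76)];print(circ(Q),len(Q))
    c=np.array([.70,-.093]);r=np.hypot(*(P[:,:2]-c).T);H=P[r>.06];print("handle",H.mean(0),len(H), H.min(0),H.max(0))
    m=box(C,.55,.85,-.22,.03,.012,.06);P=C[m];print("carafe",len(P),P.min(0),P.max(0));r=np.hypot(*(P[:,:2]-c).T);Q=P[r<.06];print(circ(Q),len(Q))
E
```

```text
s jug 709
[[  0.5298   0.2956   0.095   88.5154   0.0676]
 [  0.5338   0.2957   0.0936  85.1404   0.068 ]
 [  0.5376   0.2956   0.0924  81.9311   0.0683]
 [  0.5588   0.2872   0.0876  62.5166   0.0668]
 [  0.5621   0.2863   0.0867  59.6822   0.0675]
 [  0.5712   0.258    0.0916  34.7513   0.0526]
 [  0.5705   0.2523   0.0934  29.7557   0.0489]
 [  0.5179   0.2957   0.0956  98.5277   0.0684]
 [  0.5226   0.2968   0.0937  94.5282   0.069 ]
 [  0.5267   0.2972   0.0922  91.0619   0.0692]
 [  0.5304   0.2969   0.091   88.0283   0.0689]
 [  0.5342   0.2968   0.0897  84.8171   0.0691]
 [  0.5382   0.2969   0.0884  81.5696   0.0696]
 [  0.5411   0.2956   0.0877  79.0072   0.0688]
 [  0.5568   0.2851   0.0854  63.2774   0.0639]
 [  0.5592   0.2832   0.0851  60.5028   0.0634]
 [  0.569    0.2606   0.0881  38.4765   0.0524]
 [  0.5728   0.2602   0.0869  35.7317   0.0552]
 [  0.5708   0.253    0.0897  30.314    0.0496]
 [  0.5075   0.2976   0.0952 106.4469   0.0725]
 [  0.5104   0.2965   0.0945 104.3942   0.0707]
 [  0.5163   0.2992   0.0917  99.3437   0.0721]
 [  0.5223   0.3021   0.0888  94.3
[... 14936 characters left out ...]
y([0.529 , 0.2328]), np.float64(0.03384719593547572)) 35
s drip 623 [0.1054 0.1154 0.1169 0.1181]
(array([ 0.6886, -0.0954]), np.float64(0.04952969534727957)) 254
handle [ 0.6675 -0.106   0.1123] 44 [ 0.6351 -0.1387  0.0947] [ 0.7695 -0.0599  0.1178]
carafe 548 [ 0.6319 -0.1507  0.0121] [ 0.7793 -0.0447  0.06  ]
(array([ 0.6928, -0.0961]), np.float64(0.05122622739733208)) 200
t drip 651 [0.105  0.1144 0.1168 0.123 ]
(array([ 0.6888, -0.0924]), np.float64(0.049923850125140466)) 252
handle [ 0.6564 -0.09    0.1127] 54 [ 0.6347 -0.1346  0.0895] [ 0.7675 -0.048   0.123 ]
carafe 169 [ 0.6315 -0.1474  0.0126] [ 0.7774 -0.0102  0.0599]
(array([ 0.6878, -0.0901]), np.float64(0.04674102933246801)) 59
```

Run:
```python
from h import *
S=np.load("pics/scene0.npz");T=np.load("pics/top0.npz")
Cs=cloud("scene",S["d"]);Ct=cloud("top",T["d"])
box=lambda C,x0,x1,y0,y1,z0,z1:np.all((C>[x0,y0,z0])&(C<[x1,y1,z1]),-1)
# jug
for n,C in(("s",Cs),("t",Ct)):
    P=C[box(C,.44,.62,.17,.33,.02,.1)];c=np.array([.534,.258])
    for z0,z1,lo,hi in((.02,.075,.025,.043),(.08,.1,.03,.043)):
        Q=P[(P[:,2]>z0)&(P[:,2]<z1)];k=c
        for _ in range(5):
            r=np.hypot(*(Q[:,:2]-k).T);k,rr=circ(Q[(r>lo)&(r<hi)])
        print(n,"jug",z0,k,rr,((r>lo)&(r<hi)).sum())
    r=np.hypot(*(P[:,:2]-[.534,.258]).T);H=P[(r>.048)&(P[:,0]>.55)&(P[:,2]>.03)&(P[:,1]<.24)];d=H.mean(0)[:2]-[.534,.258];print("handle",len(H),np.degrees(np.arctan2(d[1],d[0])))
# dripper
for n,C in(("s",Cs),("t",Ct)):
    P=C[box(C,.55,.85,-.22,.03,.111,.125)];k=np.array([.69,-.094])
    for _ in range(5):
        r=np.hypot(*(P[:,:2]-k).T);m=(r>.044)&(r<.058);k,rr=circ(P[m])
    print(n,"rim",k,rr,m.sum(),np.percentile(P[m,2],[50,95]))
im=T["im"].max(-1);m=(im<75).astype(np.uint8);m[:,:330]=0;m[:,385:]=0;m[:143]=0;m[200:]=0
mo=cv2.morphologyEx(m,cv2.MORPH_OPEN,np.ones((9,9)))
cs=max(cv2.findContours(mo,0,1)[0],key=cv2.contourArea)[:,0]
P=np.array([onplane("top",u,v,.114) for u,v in cs]);k,rr=circ(P);print("contour",k,rr,P.min(0),P.max(0))
h=m&~cv2.dilate(mo,np.ones((5,5)));v,u=np.nonzero(h);print("handle px",u.mean(),v.mean(),len(u))
for z in(.07,.09,.11):
    X=onplane("top",u.mean(),v.mean(),z);d=X[:2]-k;print(z,X,np.degrees(np.arctan2(d[1],d[0])))
v,u=np.nonzero(h);print("handle depth pts",Ct[v,u].mean(0),np.median(Ct[v,u],0))
# clip sleeve tops
for nm,b in(("in",(.51,.535,.24,.26)),("out",(.48,.503,.215,.24))):
    for n,C in(("s",Cs),("t",Ct)):
        Q=C[box(C,*b,.156 if n=="t" else .14,.175)];print(nm,n,len(Q),Q.mean(0),Q.min(0),Q.max(0))
Q=Ct[box(Ct,.527,.55,.222,.245,.105,.13)];print("dial",Q.mean(0),Q.max(0))
```

```text
s jug 0.02 [0.5353 0.2603] 0.03396426547605915 403
s jug 0.08 [0.5349 0.2613] 0.03617294682876516 163
handle 72 -48.9474032810097
t jug 0.02 [0.5324 0.2624] 0.03433080831371796 171
t jug 0.08 [0.5318 0.263 ] 0.03609097773633136 82
handle 20 -50.03493053477817
s rim [ 0.6878 -0.095 ] 0.05012012494240998 182 [0.1147 0.1175]
t rim [ 0.6864 -0.0918] 0.050018758109104805 157 [0.1138 0.1186]
contour [ 0.6747 -0.0906] 0.055651304233871435 [ 0.6152 -0.1411  0.114 ] [ 0.7336 -0.0404  0.114 ]
handle px 360.4 152.9 10
0.07 [ 0.7645 -0.102   0.07  ] -7.217193753629694
0.09 [ 0.7578 -0.1004  0.09  ] -6.748821683066381
0.11 [ 0.7512 -0.0989  0.11  ] -6.197977176339283
handle depth pts [ 0.7513 -0.0989  0.1097] [ 0.7505 -0.0993  0.1096]
in s 43 [0.5246 0.2486 0.1571] [0.5181 0.2404 0.1403] [0.5332 0.2568 0.1702]
in t 14 [0.5224 0.2521 0.1611] [0.5164 0.2444 0.1572] [0.5277 0.2577 0.1668]
out s 48 [0.494  0.2273 0.1555] [0.4876 0.2186 0.1402] [0.5025 0.2372 0.1699]
out t 8 [0.4913 0.2281 0.1644] [0.4864 0.2229 0.1597] [0.4964 0.2333 0.1694]
dial [0.534  0.235  0.1208] [0.5399 0.2445 0.1281]
```

```bash
cat >> h.py <<'E'
from scipy.spatial.transform import Rotation as Ro
def rows(p,R,p0=None,R0=None):
    s=observe();p0=s["position"] if p0 is None else p0;R0=s["tool_rot"] if R0 is None else R0
    return R0.T@(np.asarray(p)-p0)/.5, Ro.from_matrix(R0.T@R).as_rotvec()/np.pi
def down(a):
    a=np.radians(a);y=np.array([np.cos(a),np.sin(a),0]);z=np.array([0,0,-1.]);return np.c_[np.cross(y,z),y,z]
E
python3 -c "
from h import *
print(rows([.507,.2402,.21],down(39)))"
```

```text
(array([-0.7379, -0.254 , -0.0055]), array([-0.0004,  0.    ,  0.1526]))
```

```bash
python3 -m handwheel '[[[-0.1,-0.03,0],[0,0,0.02]],[[-0.2,-0.07,0],[0,0,0.05]],[[-0.3,-0.1,0],[0,0,0.08]],[[-0.4,-0.14,0],[0,0,0.11]],[[-0.5,-0.17,0],[0,0,0.14]],[[-0.6,-0.21,0],[0,0,0.1526]],[[-0.68,-0.235,-0.003],[0,0,0.1526]],[[-0.738,-0.254,-0.0055],[0,0,0.1526]],[[-0.738,-0.254,-0.0055],[0,0,0.1526]],[[-0.738,-0.254,-0.0055],[0,0,0.1526]]]' 1 30
python3 - <<'E'
from h import *
print(rows([.507,.2402,.134],down(39)),observe()["time_s"])
for n in("scene","top"):
    im,d=get_image(n); np.savez(f"pics/{n}1.npz",im=im,d=d)
S=np.load("pics/scene1.npz")["im"];T=np.load("pics/top1.npz")["im"]
f=lambda im,u,v:cv2.resize(im[v:v+100,u:u+80],None,fx=5,fy=5,interpolation=cv2.INTER_CUBIC)
cv2.imwrite("pics/ab.png",np.hstack([f(S,205,130),f(T,205,165)])[:,:,::-1])
E
```

```text
time_s: 1.1
position: [0.5073, 0.2398, 0.2099]
tool_rot: [[-0.628, 0.778, -0.001], [0.778, 0.628, -0.0], [0.001, -0.001, -1.0]]
ft_force: [-0.7, 1.5, -0.3]
grip_width: 0.0851
gripper_force: 0.0
(array([0.0009, 0.0001, 0.1517]), array([-0.0004, -0.0002, -0.0006])) 1.1
```

View pics/ab.png

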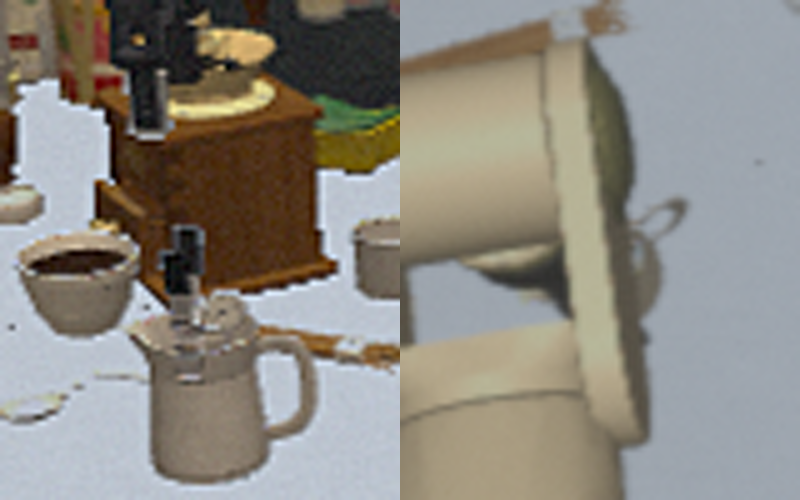

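The left half shows a finger tip at scene pixel (235,155) and the clip sleeves at (241,182). In the right half the arm hides the clip in the top view. I'll check the camera bias against the known finger position.

Run:
```python
from h import *
d=np.load("pics/scene1.npz");C=cloud("scene",d["d"])
for X in([.507-.05*.777,.24-.05*.629,.224],[.507+.05*.777,.24+.05*.629,.224],[.507,.2402,.153]): print(px("scene",X))
m=np.all((C>[.42,.16,.215])&(C<[.6,.33,.25]),-1);P=C[m];s=(P[:,:2]-[.5073,.2398])@np.array([[.778,.628],[.628,-.778]]).T
v,u=np.nonzero(m);print(len(P),u.min(),u.max(),v.min(),v.max())
for lo,hi in((-.08,0),(0,.08)):
    k=(s[:,0]>lo)&(s[:,0]<hi);print(k.sum(),np.percentile(s[k],[5,50,95],axis=0) if k.sum() else "",P[k,2].min() if k.sum() else "")
# sleeves in same frame
for b in((.51,.24,.535,.26),(.48,.215,.503,.24)):
    m=np.all((C>[b[0],b[1],.142])&(C<[b[2],b[3],.175]),-1);P=C[m];s=(P[:,:2]-[.5073,.2398])@np.array([[.778,.628],[.628,-.778]]).T
    print(len(P),np.percentile(s,[5,50,95],axis=0),P[:,2].max())
```

```text
[234.8977 165.4522]
[241.5605 154.0703]
[240.375  182.2652]
5 233 237 157 157
5 [[-0.0507 -0.0026]
 [-0.0505  0.0022]
 [-0.0469  0.0066]] 0.24738640594055586
0  
40 [[ 0.0147 -0.0041]
 [ 0.0186  0.0043]
 [ 0.0225  0.0107]] 0.16934649102033494
44 [[-0.021  -0.006 ]
 [-0.0181  0.002 ]
 [-0.0145  0.0086]] 0.1684224295436986
```

Run:
```python
from h import *
d=np.load("pics/scene0.npz");C=cloud("scene",d["d"])
p=np.array([.2195,.504,.2072]);y=np.array([.3994,.9168,0]);x=np.array([-.9168,.3994,0])
for k in(-1,1):
  for z in(.223-.003,.243): q=p+k*.05*y;q[2]=z;print(k,z,px("scene",q))
m=(np.linalg.norm(C[...,:2]-p[:2],axis=-1)<.09)&(C[...,2]>.15)&(C[...,2]<.34)
v,u=np.nonzero(m);P=C[m]-p
for vv in range(140,170,2):
    k=v==vv
    if k.any(): print(vv,u[k].min(),u[k].max(),np.median(P[k]@np.c_[x,y,[0,0,1]],axis=0), d["im"][vv,u[k].min():u[k].max()+1].mean(-1).astype(int))
```

```text
-1 0.22 [ 97.9996 172.988 ]
-1 0.243 [ 96.0077 164.9572]
1 0.22 [ 97.4982 161.9782]
1 0.243 [ 95.6367 154.3982]
140 84 98 [-0.0038 -0.0708  0.1097] [63 32 34 39 34 40 41 53 38 39 40 45 58 22 30]
142 84 97 [ 0.0012 -0.0439  0.0983] [19 31 43 48 26 20 22 17 25 27 34 33 34 52]
144 86 97 [0.0034 0.0374 0.0703] [31 37 27 28 29 26 30 27 30 32 33 50]
146 86 98 [-0.0028 -0.0728  0.0944] [21 32 50 68 74 80 81 82 74 41 41 50 59]
148 86 98 [-0.002  -0.0749  0.0903] [21 34 26 35 31 32 33 28 27 29 24 16 47]
150 87 99 [-0.0023 -0.0628  0.0809] [ 15  33  27  21  20   6  27  18  32 107 159  27  55]
152 89 99 [-0.0034 -0.0572  0.0733] [100  57  21  30  36  36  28  72 106  54  44]
154 90 98 [-0.002  -0.0551  0.0676] [100  16  26  38  37  28  47  95 106]
156 90 99 [-0.002  -0.0562  0.0626] [101  53  17  43  54  26  25  73  91  54]
158 91 99 [-0.0021 -0.0566  0.0576] [100  28  32  27  21  30  54 104 100]
160 91 100 [-0.002  -0.0543  0.0509] [98 59 30 39 28 27 29 66 96 58]
162 92 100 [-0.0022 -0.0536  0.0461] [ 95  30  35  52  54  65  79 102  76]
164 93 96 [ 0.0028 -0.0508  0.0393] [75 73 43 57]
```

```bash
python3 -m handwheel '[[[0,0,0.04],[0,0,0]],[[0.001,0,0.08],[0,0,0]],[[0.001,0,0.12],[0,0,0]],[[0.001,0,0.12],[0,0,0]],[[0.001,0,0.12],[0,0,0]],[[0.001,0,0.12],[0,0,0]]]' 0.65 20
cat > look.py <<'E'
from h import *
import sys
k,u,v,w,hh,s,cam=sys.argv[1],*map(int,sys.argv[2:7]),sys.argv[7]
im,d=get_image(cam);np.savez(f"pics/{cam}{k}.npz",im=im,d=d)
cv2.imwrite(f"pics/{cam}{k}.png",cv2.resize(im[v:v+hh,u:u+w],None,fx=s,fy=s,interpolation=cv2.INTER_CUBIC)[:,:,::-1])
E
python3 look.py 2 205 130 80 60 10 scene
```

```text
time_s: 1.8
position: [0.5071, 0.2414, 0.1518]
tool_rot: [[-0.63, 0.777, 0.002], [0.777, 0.63, 0.001], [-0.001, 0.002, -1.0]]
ft_force: [-0.1, 0.0, -1.0]
grip_width: 0.0555
gripper_force: 0.0
```

View pics/scene2.png

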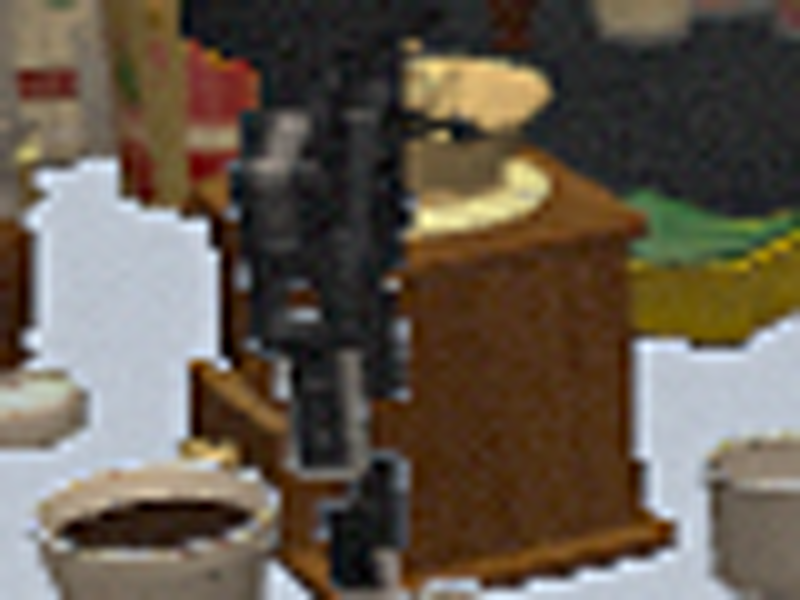

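Run:
```python
from h import *
d=np.load("pics/scene2.npz");C=cloud("scene",d["d"]);p=np.array([.5071,.2414,.1518]);B=np.array([[-.63,.777,0],[.777,.63,0],[0,0,1]])
for v in range(134,192,2):
    print(v,[ (u,*np.round((C[v,u]-p)@B*1000).astype(int)) for u in (234,236,238,240,242,244)])
```

```text
134 [(234, np.int64(-4), np.int64(-39), np.int64(159)), (236, np.int64(-10), np.int64(-40), np.int64(159)), (238, np.int64(-14), np.int64(-35), np.int64(157)), (240, np.int64(-20), np.int64(-35), np.int64(158)), (242, np.int64(-24), np.int64(-31), np.int64(156)), (244, np.int64(-29), np.int64(-30), np.int64(156))]
136 [(234, np.int64(-4), np.int64(-39), np.int64(153)), (236, np.int64(-9), np.int64(-38), np.int64(153)), (238, np.int64(-12), np.int64(-28), np.int64(150)), (240, np.int64(-13), np.int64(-4), np.int64(143)), (242, np.int64(-13), np.int64(22), np.int64(135)), (244, np.int64(-11), np.int64(57), np.int64(126))]
138 [(234, np.int64(-3), np.int64(-39), np.int64(147)), (236, np.int64(-9), np.int64(-40), np.int64(148)), (238, np.int64(-11), np.int64(-25), np.int64(143)), (240, np.int64(-12), np.int64(-7), np.int64(138)), (242, np.int64(-15), np.int64(11), np.int64(133)), (244, np.int64(-20), np.int64(13), np.int64(132))]
140 [(234, np.int64(-2), np.int64(-36), np.int64(141)), (236, np.int64(-8), np.int64(-41), np.int64(142)), (238, np.int64(-12), np.int64(-33), np.int64(140)), (
[... 7171 characters left out ...]
.int64(-19), np.int64(-3)), (244, np.int64(-7), np.int64(17), np.int64(-18))]
188 [(234, np.int64(97), np.int64(320), np.int64(-154)), (236, np.int64(83), np.int64(292), np.int64(-142)), (238, np.int64(4), np.int64(-19), np.int64(-10)), (240, np.int64(-1), np.int64(-15), np.int64(-11)), (242, np.int64(-8), np.int64(-17), np.int64(-11)), (244, np.int64(-8), np.int64(10), np.int64(-22))]
190 [(234, np.int64(90), np.int64(288), np.int64(-148)), (236, np.int64(83), np.int64(289), np.int64(-149)), (238, np.int64(73), np.int64(276), np.int64(-143)), (240, np.int64(0), np.int64(-14), np.int64(-18)), (242, np.int64(-6), np.int64(-13), np.int64(-18)), (244, np.int64(-7), np.int64(10), np.int64(-28))]
```

The outer finger tip ends at crop (325,470), which is scene pixel (237,177). The sleeves start just below it at v = 175–180. Measured by depth, the tips sit about 33 mm above the reported TCP, so the reported z and the cameras disagree by roughly 25–29 mm. I'll go lower with the fingers open, then close lightly and use contact to settle which is right.

```bash
python3 -m handwheel '[[[0,0,0.02],[0,0,0]],[[0,0,0.04],[0,0,0]],[[0,0,0.06],[0,0,0]],[[0,0,0.074],[0,0,0]],[[0,0,0.074],[0,0,0]],[[0,0,0.074],[0,0,0]]]' 
python3 look.py 3 215 150 60 60 10 scene; python3 -c "
from h import *
print(observe()['position'],px('scene',[.48,.22,.145]),px('scene',[.48,.22,.119]))"
```

```text
time_s: 2.45
position: [0.507, 0.2408, 0.1134]
tool_rot: [[-0.629, 0.777, -0.0], [0.777, 0.629, -0.0], [0.0, -0.0, -1.0]]
ft_force: [-0.1, 0.2, 0.1]
grip_width: 0.0555
gripper_force: 0.0
[0.5071 0.2409 0.1137] [237.9822 189.2009] [238.7517 197.3563]
```

View pics/scene3.png

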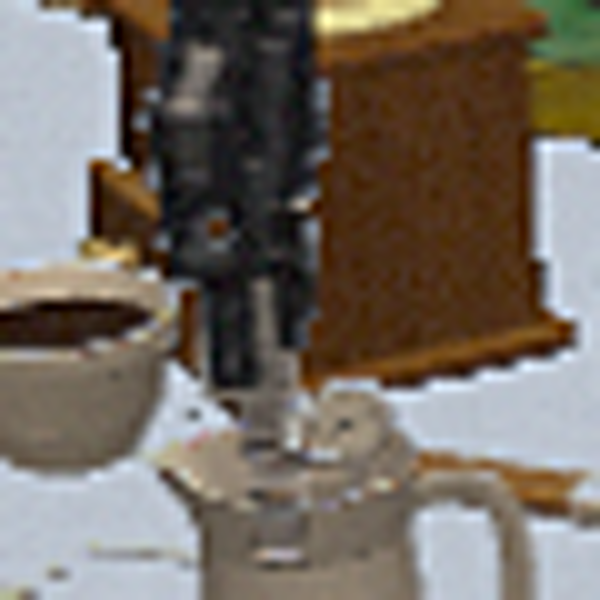

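The outer finger tip is at crop (225,385), scene v = 188.5. That corresponds to z of about 0.146, so the camera reading is right and the tip is about 33 mm above the reported TCP. The fingers straddle the sleeves and nothing touches. I'll go 5 mm lower and close slowly.

```bash
python3 -m handwheel '[[[0,0,0.005],[0,0,0]],[[0,0,0.01],[0,0,0]],[[0,0,0.01],[0,0,0]],[[0,0,0.01],[0,0,0]],[[0,0,0.01],[0,0,0]]]' 0.4 20
python3 -m handwheel '[[[0,0,0],[0,0,0]],[[0,0,0],[0,0,0]],[[0,0,0],[0,0,0]],[[0,0,0],[0,0,0]],[[0,0,0],[0,0,0]],[[0,0,0],[0,0,0]]]' 0.1 30
python3 look.py 4 215 150 60 60 10 scene
```

```text
time_s: 3.0
position: [0.5069, 0.2408, 0.1085]
tool_rot: [[-0.629, 0.777, 0.0], [0.777, 0.629, -0.0], [-0.0, 0.0, -1.0]]
ft_force: [0.4, 0.1, -0.2]
grip_width: 0.0341
gripper_force: 4.4
time_s: 3.6
position: [0.5069, 0.2408, 0.1085]
tool_rot: [[-0.629, 0.777, 0.0], [0.777, 0.629, 0.0], [0.0, 0.0, -1.0]]
ft_force: [-0.6, 0.5, 0.0]
grip_width: 0.0198
gripper_force: 33.8
```

View pics/scene4.png

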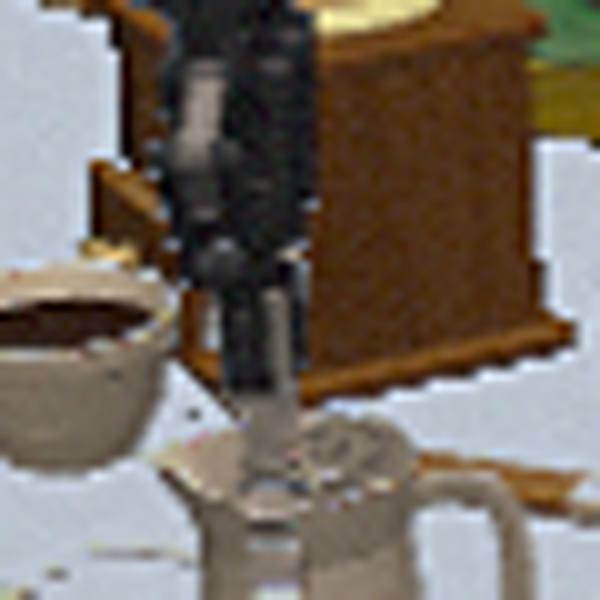

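The fingers hold both sleeves (crop 250,340, width 20 mm, 34 N), so the clip is squeezed to its stop. Next I'll lift straight up.

```bash
python3 -m handwheel '[[[0,0,-0.01],[0,0,0]],[[0,0,-0.025],[0,0,0]],[[0,0,-0.045],[0,0,0]],[[0,0,-0.07],[0,0,0]],[[0,0,-0.1],[0,0,0]],[[0,0,-0.14],[0,0,0]],[[0,0,-0.18],[0,0,0]],[[0,0,-0.21],[0,0,0]],[[0,0,-0.22],[0,0,0]],[[0,0,-0.22],[0,0,0]]]'
cat >> h.py <<'E'
def final(az,tilt=37.5):
    a=np.radians(az);t=np.radians(tilt);o=np.array([np.cos(a),np.sin(a),0]);Z=np.array([0,0,1.])
    y=-np.cos(t)*o+np.sin(t)*Z;z=-(np.cos(t)*Z+np.sin(t)*o);return np.c_[np.cross(y,z),y,z]
E
python3 look.py 5 205 125 80 90 6 scene
python3 - <<'E'
from h import *
d=np.load("pics/scene5.npz");C=cloud("scene",d["d"]);s=observe();p=s["position"];print(p,s["grip_width"],s["gripper_force"])
L=(C-p)@s["tool_rot"]
m=np.all((C>[.44,.18,.13])&(C<[.6,.30,.3]),-1)&(L[...,2]>-.035)
v,u=np.nonzero(m);print(v.min(),v.max())
for vv in range(v.min(),v.max()+1,2):
    k=v==vv;print(vv,[(int(a),*(np.round(L[vv,a]*1000).astype(int).tolist())) for a in u[k]])
E
```

```text
time_s: 4.65
position: [0.507, 0.2409, 0.2193]
tool_rot: [[-0.629, 0.777, 0.002], [0.777, 0.629, 0.0], [-0.001, 0.001, -1.0]]
ft_force: [0.9, 0.4, -0.8]
grip_width: 0.0201
gripper_force: 33.8
[0.5067 0.2408 0.2184] 0.019947879478438343 33.794326186180115
149 175
149 [(241, -10, 7, -35), (242, -12, 10, -34)]
151 [(241, -13, -10, -34), (242, -12, 7, -29)]
153 [(233, 9, -15, -30), (234, 6, -18, -31), (235, 2, -22, -33), (236, 1, -17, -31), (237, -2, -15, -30), (238, -5, -15, -30), (239, -8, -18, -31), (240, -11, -17, -31), (241, -8, 7, -23)]
155 [(236, 3, -7, -21), (237, 0, -11, -23), (238, -3, -7, -22), (239, -6, -11, -23), (240, -9, -9, -22), (241, -8, 7, -17), (245, -17, 18, -13), (246, -20, 19, -13), (247, -24, 17, -14), (248, -27, 13, -15)]
157 [(236, 4, -8, -16), (237, 1, -5, -15), (238, -3, -10, -17), (239, -6, -11, -17), (240, -9, -11, -17), (241, -8, 7, -11), (243, -12, 12, -9), (244, -15, 12, -9), (245, -18, 13, -9), (246, -22, 8, -10), (247, -25, 9, -10), (248, -28, 9, -10), (249, -29, 16, -8), (250, -33, 14, -9)]
159 [(236, 3, -13, -11), (237, 2, -6, -9), (238, -2, -8, -10),
[... 830 characters left out ...]
(247, -20, 20, 18)]
167 [(237, 3, -11, 13), (238, 0, -10, 14), (239, -3, -10, 14), (240, -6, -12, 13), (241, -9, -10, 14), (242, -7, 9, 21), (248, -23, 21, 25)]
169 [(237, 4, -10, 20), (238, 1, -8, 21), (239, -1, -6, 22), (240, -5, -10, 20), (241, -7, -7, 21), (242, -8, 3, 25), (248, -22, 24, 33)]
171 [(237, 4, -11, 26), (238, 1, -9, 27), (239, -2, -10, 26), (240, -5, -10, 26), (241, -7, -9, 27), (242, -7, 6, 32), (248, -21, 24, 39)]
173 [(237, 4, -12, 32), (238, 2, -8, 33), (239, -1, -9, 33), (240, -3, -6, 34), (241, -7, -10, 32), (248, -21, 23, 45)]
175 [(237, 4, -17, 36), (238, 2, -10, 39), (239, -1, -12, 38), (240, -4, -13, 38), (241, -8, -16, 36), (248, -20, 26, 52), (249, -23, 23, 51)]
```

View pics/scene5.png

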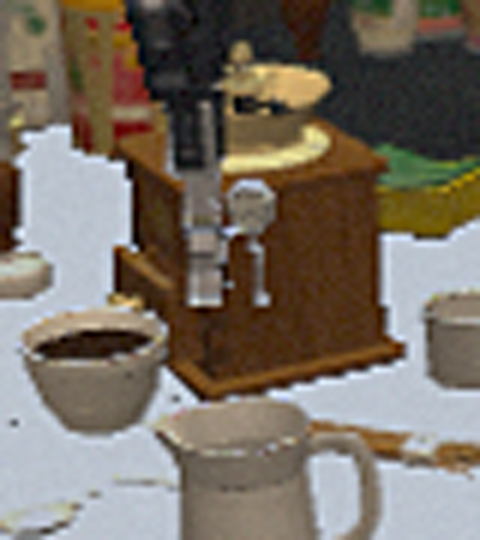

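The clip is free: its jaws end at crop (205,300) and the dial is at (250,205), while the jug still stands as before. In the tool frame the pin is at about (-1.7, 0, +4.5) mm. I'll compute the hover pose over the dripper rim.

```bash
cat >> h.py <<'E'
AX=np.array([.687,-.0934]);PIN=np.array([-.0017,0,.0045])
def place(h,dy=0,az=174,zr=.1145,tilt=37.5):
    R=final(az,tilt);o=np.array([np.cos(np.radians(az)),np.sin(np.radians(az)),0])
    rim=np.r_[AX,zr]+.0515*o
    return rim-h*R[:,2]+dy*R[:,1]-R@PIN,R
E
python3 - <<'E'
from h import *
p,R=place(.08);print(p);a,b=rows(p,R);print(a,b,np.linalg.norm(b)*180)
for k in(.1,.25,.4,.55,.7,.85,1): print(k,(a*k),b*k)
E
```

```text
[ 0.5848 -0.0809  0.1815]
[-0.5983 -0.2836  0.0738] [-0.1974 -0.0817  0.2408] 57.94459088682018
0.1 [-0.0598 -0.0284  0.0074] [-0.0197 -0.0082  0.0241]
0.25 [-0.1496 -0.0709  0.0185] [-0.0493 -0.0204  0.0602]
0.4 [-0.2393 -0.1135  0.0295] [-0.0789 -0.0327  0.0963]
0.55 [-0.3291 -0.156   0.0406] [-0.1085 -0.045   0.1325]
0.7 [-0.4188 -0.1985  0.0517] [-0.1382 -0.0572  0.1686]
0.85 [-0.5086 -0.2411  0.0627] [-0.1678 -0.0695  0.2047]
1 [-0.5983 -0.2836  0.0738] [-0.1974 -0.0817  0.2408]
```

```bash
python3 -m handwheel '[[[-0.03,-0.014,-0.02],[-0.01,-0.004,0.012]],[[-0.09,-0.043,-0.04],[-0.03,-0.012,0.036]],[[-0.16,-0.078,-0.04],[-0.054,-0.022,0.066]],[[-0.235,-0.113,-0.03],[-0.079,-0.033,0.096]],[[-0.31,-0.149,-0.02],[-0.104,-0.043,0.126]],[[-0.385,-0.185,-0.01],[-0.129,-0.053,0.156]],[[-0.46,-0.22,0.01],[-0.153,-0.063,0.186]],[[-0.53,-0.252,0.03],[-0.175,-0.072,0.213]],[[-0.58,-0.275,0.055],[-0.191,-0.079,0.233]],[[-0.598,-0.284,0.073],[-0.197,-0.082,0.241]]]'
python3 -m handwheel '[[[0,0,0],[0,0,0]],[[0,0,0],[0,0,0]],[[0,0,0],[0,0,0]]]'
python3 look.py 6 320 140 80 100 5 scene
python3 look.py 6 320 130 80 100 5 top
python3 - <<'E'
from h import *
s=observe();p,R=place(.08);print(rows(p,R),s["q"],s["time_s"])
cv2.imwrite("pics/hover.png",np.hstack([cv2.imread("pics/scene6.png"),cv2.imread("pics/top6.png")]))
E
```

```text
time_s: 5.7
position: [0.5837, -0.0831, 0.1798]
tool_rot: [[0.111, 0.79, 0.603], [0.994, -0.088, -0.067], [0.0, 0.607, -0.795]]
ft_force: [0.8, 0.7, -0.6]
grip_width: 0.0199
gripper_force: 33.8
time_s: 6.0
position: [0.5849, -0.0802, 0.1825]
tool_rot: [[0.104, 0.789, 0.605], [0.995, -0.082, -0.064], [-0.001, 0.608, -0.794]]
ft_force: [0.4, 0.2, -1.0]
grip_width: 0.0202
gripper_force: 33.8
(array([-0.0015, -0.0014,  0.0017]), array([0.    , 0.0002, 0.0004])) [-24.7905  14.1607 101.6004  22.8425  30.2229 -35.1775] 6.1
```

View pics/hover.png

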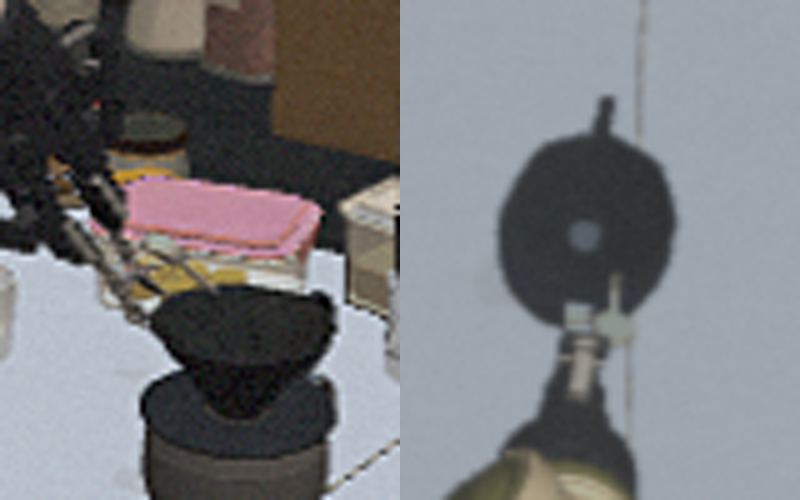

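Left half (scene): the clip jaws are at crop (130,300), just up and left of the dripper's near rim at (160,320). Right half (top): the jaws are at (578,318), the dial at (615,322) and the stem points into the cone. I'll check the jaws against the rim within each camera.

Run:
```python
from h import *
s=observe();p=s["position"];R=s["tool_rot"]
for n in("scene","top"):
    C=cloud(n,np.load(f"pics/{n}6.npz")["d"]);L=(C-p)@R*1000
    m=(L[...,0]>-11)&(L[...,0]<8)&(abs(L[...,1])<28)&(L[...,2]>-8)&(L[...,2]<48)
    Q=L[m]
    for z0 in range(-8,48,8):
        k=(Q[:,2]>=z0)&(Q[:,2]<z0+8)
        if k.any(): print(n,"z",z0,k.sum(),"x",np.percentile(Q[k,0],[5,95]).round(),"y",np.sort(Q[k,1]).round().astype(int)[::max(1,k.sum()//12)])
    m=(L[...,0]>-45)&(L[...,0]<-11)&(L[...,1]>5)&(L[...,1]<45)&(L[...,2]>-20)&(L[...,2]<60);Q=L[m];st=Q[Q[:,2]>20]
    print("dial/stem",len(Q),np.median(Q[Q[:,2]<10],0),"stem",st.mean(0),st[:,2].max())
    C0=cloud(n,np.load(f"pics/{n}0.npz")["d"]);P=C0.reshape(-1,3);d=P[:,:2]-AX;r=np.hypot(*d.T);az=np.degrees(np.arctan2(d[:,1],d[:,0]))%360
    for a0 in (154,174,194):
        k=(abs(az-a0)<10)&(r<.062)&(r>.035)&(P[:,2]>.104)&(P[:,2]<.125)
        q=np.c_[r[k],P[k,2]]*1000;q=q[np.argsort(q[:,0])];print(n,a0,q.round().astype(int).tolist())
```

```text
scene z -8 13 x [-9.  1.] y [-8 -8 -7  7  7  7  7  8  9  9 10 10 11]
scene z 0 22 x [-10.   4.] y [-7 -6 -6 -2 -2 -2 -1  0  0  1  1  1  2  3  3  4  6  6  6  7  7  7]
scene z 8 16 x [-10.   2.] y [-8 -8 -8 -8 -7 -7 -6 -6 -5 -3 -3 -1  4  7  7  8]
scene z 16 7 x [-9. -1.] y [-8 -8 -7 -5  9  9  9]
scene z 24 12 x [-10.   3.] y [-8 -8 -8 -7 -7 -6 -5  7  7  8  9  9]
scene z 32 15 x [-8.  4.] y [-11 -10 -10 -10  -9  -9  -8  -8  -8  -7  -5   8   9   9  11]
scene z 40 1 x [-6. -6.] y [13]
dial/stem 59 [-26.0153  15.8204  -6.438 ] stem [-21.981   25.8946  37.8815] 53.865434760703614
scene 154 [[47, 110], [47, 111], [48, 111], [48, 115], [51, 117]]
scene 174 [[43, 105], [46, 108], [46, 110], [46, 107], [47, 109], [49, 116], [50, 113], [50, 112], [50, 111], [51, 115], [51, 118], [52, 116], [52, 115], [53, 117]]
scene 194 [[42, 107], [43, 104], [43, 105], [46, 110], [46, 109], [46, 107], [46, 108], [47, 116], [48, 112], [48, 114], [48, 114], [48, 116], [49, 113], [49, 115], [49, 112], [50, 116], [52, 115]]
top z -8 3 x [-9. -9.] y [14 17 20]
top z 0 1 x [-8. -8.] y [21]
top z 8 4 x [-7.  4.] y [6 8 8 9]
top z 16 6 x [-6.  4.] y [5 7 7 7 8 9]
top z 24 6 x [-6.  4.] y [7 7 8 8 8 9]
top z 32 10 x [-6.  6.] y [ 7  8  8  9  9  9 10 10 10 12]
dial/stem 46 [-21.2734  19.1213  -4.8103] stem [-18.9301  23.9206  36.8378] 50.08046378888128
top 154 [[44, 106], [45, 108], [46, 108], [47, 109], [47, 111], [49, 113], [49, 108], [50, 117], [50, 114], [52, 113], [52, 116], [54, 116], [54, 123]]
top 174 [[43, 104], [43, 106], [43, 106], [45, 106], [47, 108], [48, 111], [48, 111], [49, 109], [49, 114], [50, 107], [51, 114], [52, 115], [52, 115], [52, 114], [53, 114], [54, 115]]
top 194 [[41, 106], [41, 105], [44, 105], [44, 108], [45, 108], [47, 114], [48, 112], [48, 112], [49, 117], [50, 117], [51, 108], [51, 112], [52, 120], [52, 116], [52, 118]]
```

Run:
```python
from h import *
for h in(.04,.028,.018,.011):print(h,*rows(*place(h,-.0007)))
```

```text
0.04 [-0.0014 -0.0028  0.0817] [0.     0.0002 0.0004]
0.028 [-0.0014 -0.0028  0.1057] [0.     0.0002 0.0004]
0.018 [-0.0014 -0.0028  0.1257] [0.     0.0002 0.0004]
0.011 [-0.0014 -0.0028  0.1397] [0.     0.0002 0.0004]
```

```bash
python3 -m handwheel '[[[-0.001,-0.002,0.015],[0,0,0]],[[-0.001,-0.002,0.035],[0,0,0]],[[-0.001,-0.002,0.055],[0,0,0]],[[-0.001,-0.002,0.07],[0,0,0]],[[-0.001,-0.002,0.08],[0,0,0]],[[-0.001,-0.002,0.08],[0,0,0]]]'
python3 look.py 7 330 170 60 80 7 scene; python3 look.py 7 330 150 50 80 7 top
python3 - <<'E'
from h import *
a=cv2.imread("pics/scene7.png");b=cv2.imread("pics/top7.png");cv2.imwrite("pics/near.png",np.hstack([a,b]))
s=observe();p=s["position"];R=s["tool_rot"]
for n in("scene","top"):
    C=cloud(n,np.load(f"pics/{n}7.npz")["d"]);L=(C-p)@R*1000
    m=(L[...,0]>-11)&(L[...,0]<8)&(abs(L[...,1])<28)&(L[...,2]>10)&(L[...,2]<60);Q=L[m]
    for z0 in range(10,60,6):
        k=(Q[:,2]>=z0)&(Q[:,2]<z0+6)
        if k.any(): print(n,"z",z0,k.sum(),"y",np.sort(Q[k,1]).round().astype(int)[::max(1,k.sum()//14)])
E
```

```text
time_s: 6.7
position: [0.6082, -0.0839, 0.1487]
tool_rot: [[0.105, 0.79, 0.604], [0.994, -0.083, -0.064], [-0.001, 0.607, -0.795]]
ft_force: [0.7, 0.6, 0.8]
grip_width: 0.0197
gripper_force: 33.8
scene z 10 13 y [-9 -8 -8 -8 -7 -7 -6 -4  0  7  9 11 12]
scene z 16 2 y [9 9]
scene z 22 11 y [-9 -8 -8 -7 -7 -7 -6  7  7  8  8]
scene z 28 7 y [-9 -9 -8 -5  7  8  9]
scene z 34 10 y [-12 -11 -11 -10  -9  -9  -9  -6   9  10]
scene z 40 3 y [1 2 4]
scene z 46 7 y [1 2 2 3 4 4 5]
scene z 52 5 y [0 1 1 1 1]
scene z 58 1 y [1]
top z 10 3 y [7 8 9]
top z 16 3 y [6 7 7]
top z 22 1 y [5]
top z 28 7 y [ 5  7  8  9  9 10 13]
top z 34 5 y [ 4  7 10 11 11]
top z 40 1 y [2]
top z 46 3 y [-3 -1  3]
top z 52 2 y [1 3]
top z 58 2 y [2 4]
```

View pics/near.png

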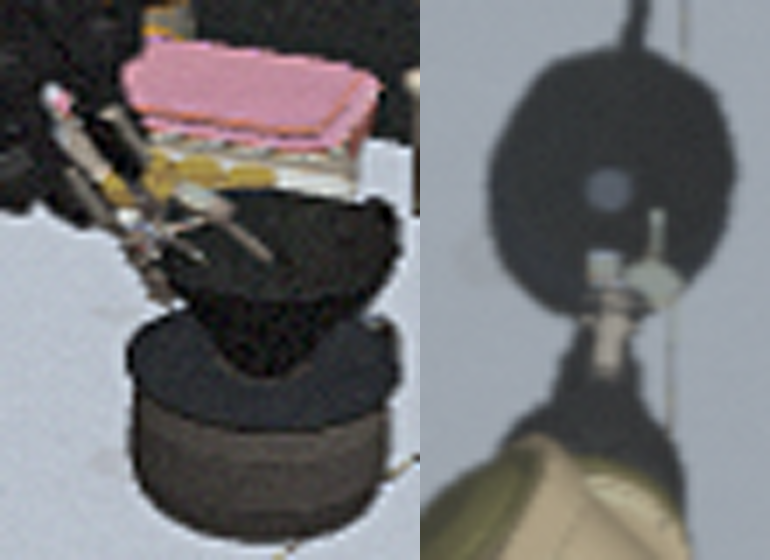

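The left half shows the two jaws straddling the near rim at crop (160,230), with the stem at (255,250) over the cone. The right half shows the jaw plates at (603,265) on the rim line. By depth the inner wall lies at tool y of about +2 mm and the jaws at ±8 mm, so they are centred. I'll lower along the slope.

```bash
python3 -m handwheel '[[[0,0,0.006],[0,0,0]],[[0,0,0.012],[0,0,0]],[[0,0,0.018],[0,0,0]],[[0,0,0.024],[0,0,0]],[[0,0,0.03],[0,0,0]]]' && python3 -m handwheel '[[[0,0,0.006],[0,0,0]],[[0,0,0.012],[0,0,0]],[[0,0,0.018],[0,0,0]],[[0,0,0.022],[0,0,0]],[[0,0,0.024],[0,0,0]],[[0,0,0.024],[0,0,0]]]'
python3 look.py 8 330 170 60 80 7 scene; python3 look.py 8 330 150 50 80 7 top
python3 - <<'E'
from h import *
s=observe();p=s["position"];R=s["tool_rot"]
print(rows(*place(.011,-.0007)),s["ft_force"])
for n in("scene","top"):
    C=cloud(n,np.load(f"pics/{n}8.npz")["d"]);P=C.reshape(-1,3)
    P=P[np.all((P>[.6,-.16,.108])&(P<[.76,-.03,.123]),-1)];k=np.array([.687,-.0934])
    for _ in range(5):
        r=np.hypot(*(P[:,:2]-k).T);m=(r>.044)&(r<.058)&(P[:,0]>.66);k,rr=circ(P[m])
    print(n,"rim",k,rr,m.sum())
    L=(C-p)@R*1000
    m=(L[...,0]>-45)&(L[...,0]<-11)&(L[...,1]>5)&(L[...,1]<45)&(L[...,2]>-20)&(L[...,2]<60);Q=L[m]
    print(len(Q),np.median(Q[Q[:,2]<10],0))
    m=(L[...,0]>-30)&(L[...,0]<30)&(abs(L[...,1])<4)&(L[...,2]>4)&(L[...,2]<30);Q=L[m];print("rim in tool",np.sort(Q[:,2]).round().astype(int))
E
```

```text
time_s: 7.3
position: [0.6172, -0.0849, 0.1375]
tool_rot: [[0.105, 0.789, 0.605], [0.994, -0.083, -0.065], [-0.001, 0.608, -0.794]]
ft_force: [-0.1, -0.1, -0.5]
grip_width: 0.0198
gripper_force: 33.8
time_s: 7.9
position: [0.6244, -0.0856, 0.128]
tool_rot: [[0.105, 0.79, 0.605], [0.994, -0.083, -0.065], [-0.001, 0.608, -0.794]]
ft_force: [0.4, 0.7, -1.3]
grip_width: 0.0199
gripper_force: 33.8
(array([0.0011, 0.0003, 0.0049]), array([-0.0002,  0.0004, -0.    ])) [ 0.4302  0.0552 -0.1478]
scene rim [ 0.6885 -0.0949] 0.049273326802238025 158
132 [-25.3905  15.9823  -8.2192]
rim in tool [ 4  5  6  6  6  7  7  8  8  8  8  9 11 18 19 20 23 23 25 26 29 29 29 29]
top rim [ 0.6875 -0.092 ] 0.049247986110298896 156
102 [-21.6246  18.8335  -2.312 ]
rim in tool [19 20 22 23 25 28]
```

```bash
python3 -m handwheel '[[[0.001,0,0.004],[0,0,0]],[[0.001,0,0.008],[0,0,0]],[[0.001,0,0.009],[0,0,0]],[[0.001,0,0.009],[0,0,0]]]' && python3 -m handwheel '[[[0,0,0],[0,0,0]],[[0,0,0],[0,0,0]],[[0,0,0],[0,0,0]],[[0,0,0],[0,0,0]]]' 0.35 20
```

```text
time_s: 8.4
position: [0.6271, -0.0854, 0.1245]
tool_rot: [[0.105, 0.79, 0.605], [0.994, -0.083, -0.065], [-0.001, 0.608, -0.794]]
ft_force: [0.5, 0.3, -0.1]
grip_width: 0.0201
gripper_force: 33.8
time_s: 8.8
position: [0.6273, -0.0855, 0.1248]
tool_rot: [[0.105, 0.789, 0.605], [0.994, -0.083, -0.065], [-0.001, 0.609, -0.794]]
ft_force: [0.8, 0.1, -0.7]
grip_width: 0.0301
gripper_force: 4.5
```

```bash
python3 -m handwheel '[[[0,0,0],[0,0,0]],[[0,0,0],[0,0,0]],[[0,0,0],[0,0,0]],[[0,0,0],[0,0,0]]]' 0.55 && python3 -m handwheel '[[[0,0,0],[0,0,0]],[[0,0,0],[0,0,0]],[[0,0,0],[0,0,0]],[[0,0,0],[0,0,0]],[[0,0,0],[0,0,0]]]' 0.9
python3 look.py 9 330 170 60 80 7 scene; python3 look.py 9 330 150 50 80 7 top
python3 - <<'E'
import cv2,numpy as np
a=cv2.imread("pics/scene9.png");b=cv2.imread("pics/top9.png");cv2.imwrite("pics/rel.png",np.hstack([a,b]))
E
```

```text
time_s: 9.2
position: [0.6271, -0.0854, 0.1246]
tool_rot: [[0.105, 0.79, 0.605], [0.994, -0.083, -0.065], [-0.001, 0.608, -0.794]]
ft_force: [0.0, -0.5, -0.9]
grip_width: 0.0466
gripper_force: 0.0
time_s: 9.7
position: [0.6271, -0.0854, 0.1246]
tool_rot: [[0.105, 0.789, 0.605], [0.994, -0.083, -0.065], [-0.001, 0.608, -0.794]]
ft_force: [0.1, 0.4, 0.3]
grip_width: 0.0772
gripper_force: 0.0
```

View pics/rel.png

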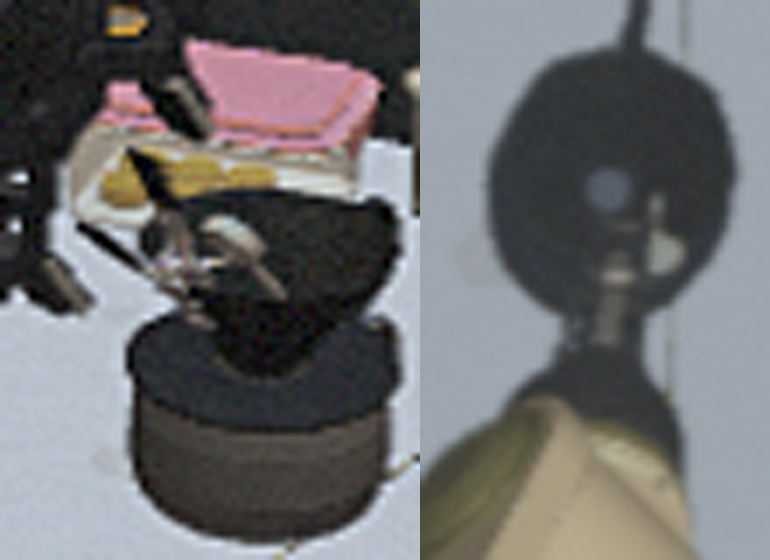

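The clip now holds the rim by itself at crop (180,265), with the dial and stem inside the cone, and the open fingers are clear at (190,100) and (65,285). I'll withdraw along the tool axis.

```bash
python3 -m handwheel '[[[0,0,-0.01],[0,0,0]],[[0,0,-0.03],[0,0,0]],[[0,0,-0.06],[0,0,0]],[[0,0,-0.1],[0,0,0]],[[0,0,-0.15],[0,0,0]],[[0,0,-0.2],[0,0,0]],[[0,0,-0.25],[0,0,0]],[[0,0,-0.28],[0,0,0]],[[0,0,-0.28],[0,0,0]],[[0,0,-0.28],[0,0,0]]]' 1
python3 look.py 10 330 180 60 70 7 scene; python3 look.py 10 330 140 50 70 7 top
python3 - <<'E'
from h import *
a=cv2.imread("pics/scene10.png");b=cv2.imread("pics/top10.png");cv2.imwrite("pics/end.png",np.hstack([a,b]))
for n in("scene","top"):
    C=cloud(n,np.load(f"pics/{n}10.npz")["d"]);R=final(174);rim=place(0)[0]+R@PIN;L=(C-rim)@np.c_[-R[:,0],R[:,1],-R[:,2]]*1000
    m=(abs(L[...,0])<11)&(abs(L[...,1])<30)&(L[...,2]>3)&(L[...,2]<85);Q=L[m];print(n,len(Q),"sleeve/clip top",np.sort(Q[:,2])[-4:],"y",np.percentile(Q[:,1],[2,98]),"x",np.percentile(Q[:,0],[2,98]))
    P=C.reshape(-1,3);P=P[np.all((P>[.6,-.16,.108])&(P<[.76,-.03,.123]),-1)];k=np.array([.687,-.0934])
    for _ in range(5):
        r=np.hypot(*(P[:,:2]-k).T);mm=(r>.044)&(r<.058)&(P[:,0]>.66);k,rr=circ(P[mm])
    print("rim",k,rr)
    i0=np.load(f"pics/{n}0.npz")["im"].astype(int);i1=np.load(f"pics/{n}10.npz")["im"].astype(int);D=cv2.GaussianBlur(abs(i1-i0).max(-1).astype(np.float32),(5,5),0)>30
    for q,z in(("jug",(228,185,275,230)if n=="scene" else(228,200,265,235)),("timer",(265,243,305,275)if n=="scene" else(300,235,340,265)),("tape",(383,300,440,350)if n=="scene" else(420,242,462,285)),("glass",(305,188,328,216)if n=="scene" else(275,148,295,170)),("spoon",(200,200,234,218)if n=="scene" else(160,165,190,185))): print(q,D[z[1]:z[3],z[0]:z[2]].sum(),end=" ")
    print()
E
```

```text
time_s: 10.8
position: [0.5423, -0.0764, 0.2359]
tool_rot: [[0.106, 0.789, 0.605], [0.994, -0.083, -0.065], [-0.001, 0.609, -0.793]]
ft_force: [-0.2, 0.4, 0.5]
grip_width: 0.0854
gripper_force: 0.0
scene 121 sleeve/clip top [67.409  67.9959 68.1153 69.5998] y [-18.2964  19.0418] x [-5.6375 10.0188]
rim [ 0.6884 -0.0952] 0.04914645470039122
jug 155 timer 0 tape 0 glass 0 spoon 0 
top 79 sleeve/clip top [67.2476 67.2531 68.3744 72.6915] y [-17.6495  21.1816] x [-8.8038 10.31  ]
rim [ 0.6879 -0.0923] 0.048862913256153155
jug 106 timer 440 tape 0 glass 0 spoon 0
```

View pics/end.png

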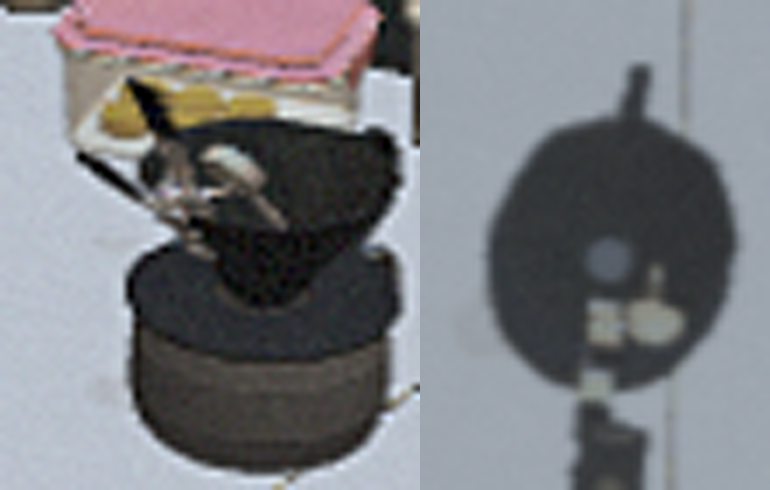

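The clip sits on the near rim at crop (180,190), its top 68 mm up the slope, which puts the pin about 10 mm above the rim. The dial (left 235,165; right 655,322) and stem hang inside the cone, the dripper hasn't moved, and the gripper is clear.

```bash
python3 -c "
from rig import *
print(close_job())"
```

```text
the job is handed in; nothing more can be done
None
```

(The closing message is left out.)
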